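# Restock the standards rack and drop its gate latch

### The arm

A 6-joint arm with a two-finger parallel gripper is mounted at the origin on a cart in front of the work surface, level with it; the furniture and walls round the work are solid. World frame = base frame: x ahead of the robot, y to its left, z up, the work surface at z = 0. Lengths are in m, angles in rad, forces in N, time in s.
With the tool pointing down it reaches from about 0.375 to 0.975 m from the base axis. Payload 3.8 kg.
Tool frame: the origin (TCP) lies between the finger pads; the fingertips stand 17 mm ahead of it and the grasp point (between the pads) lies 2 mm behind it; z points along the fingers, y is the line along which they close (so a half turn about z gives the same grasp; the last joint's range is limited). The gripper opens to 85 mm and grips with 20 to 120 N. Pads are 22 mm wide; open, the fingers measure 114 mm over their backs; the gripper's body (76 mm by 85 mm) begins 54 mm behind the grasp point. The pads swing forward as they close: fully open they stand 13 mm farther back than shut.
Start: joints at [-1.236, 0.264, 1.604, -0, 1.274, -0.037], TCP at [0.245, -0.629, 0.248] pointing down, gripper open.
Joint ranges: [-2.63, 2.63], [-0.94, 2.18], [0.31, 2.57], [-1.31, 4.45], [0, 2.66], [-2.55, 2.55]. Speed limits (rad/s): [2.57, 2.57, 3.14, 3.14, 3.14, 3.14].

### API

Orientations are given as a rotation vector (axis times angle).
In Python, from workcell import bot gives the robot as it stands.
- The arm moves only by the tool play_rows, never from a script. Its argument "steps" is one flat list of numbers, 4 for each row, row after row: the shift along the tool's x, y, z in m, then the turn about the tool's z in rad. A call has 1 to 10 rows; each row is the pose to reach, as a shift and turn from the pose commanded when the call began, along the tool's axes at that moment; what a row does not reach only later rows make up. A row lasts 1/8 s, in which the tool goes at most 62.5 mm and 10.7 degrees, less where a joint would pass 70% of its speed; a pose out of reach is approached as far as the arm can. A call with a gripper value outside its range is refused whole. "jaw" is the closure in counts, from 0 (fully open) to 255 (shut), set as the call begins (left out, the last holds). The fingers move at their own pace and stop on an object; "grip_force" is the grip in N (left out, the last holds). Time passes only in rows, so rows that repeat a pose let the fingers close. It gives the time, the measured TCP pose, the force, the opening and the grip force at its end, in the units of the state.
- bot.read_state(): the state, without advancing time (a new reading comes with each control period).
- bot.read_camera(name): name is "scene" or "top"; returns a dict with "pixels" (420x560x3 uint8, blue, green, red), "mtx" (3x3 intrinsics, pixels), "dist" ([k1, k2, p1, p2, k3] as OpenCV has them; the pictures are not rectified), "R" (3x3) and "t" (3): a world point X has camera coordinates R X + t. Camera axes: x right, y down, z forward; pixel columns grow to the right and rows downward; lengths in m; the calibration is good to about 2 mm. A picture is of the moment at which its call begins. There is no depth.
- bot.finish_job(): hands the job in; it is judged then, once.
The state is a dict: "time": time; "q": joint angles; "joint_vel": joint speeds; "joint_torque": joint torques, N m; "tool_pos": TCP position; "tcp_rot": TCP orientation; "wrist_force": force on the tool from outside, world axes, zero at the start; "torque": the same for the moment, N m; "width": opening from 0.0 (shut) to 1.0 (fully open); "grip_force": force on a finger pad.
Only numpy, scipy, OpenCV 4.12 (cv2) and the standard library are available. Lean on these libraries where they do the work, as an engineer would, in place of code of your own. Each camera call takes 0.05 s, during which the arm holds its last target. There are 200 camera calls.

### The job

Stand the two small standard bottles from the bench on the rack's lower deck, upright and side by side in one straight row with the bottle already there, a finger's width or two between neighbours. Then swing the gate shut with the latch bar lifted over the striker, and keep the gate pressed fully home against its buffer while the bar goes all the way down into the catch, so that the gate stays locked when you let go. Leave the other things on the bench where they are.

Things in the scene. Friction and masses are not known exactly. Their poses are not given: they have to be found in the camera images.
- rack: grey sheet-metal bench rack, fixed, varying place and yaw; origin on the bench under its middle, x axis to its back (away from the robot), y to its left, z up. Lower deck: top at z = 20 mm, x -56 to 62 mm, y -132 to 132 mm, low rails at the sides (z = 59 mm), back rail at x = 54 mm. The row runs along y at about x = -4 mm. Uprights and an upper shelf stand behind and above
- shelf_edge (a point): middle of the front edge of the upper shelf, at its underside: rack x = -42 mm, 245 mm over the bench. The shelf spans the whole rack and overhangs the row, so the deck has to be loaded from the front with the tool leaning back towards the robot by some 25 to 35 degrees
- latch_post (a point): top of the short post (14x36 mm, 62 mm high) at the right front corner of the deck, which carries a black sprung rubber buffer that faces the gate
- standard_row: amber bottle with white cap, 28 mm diameter, 62 mm high (cap 16 mm diameter from 53 mm up), 0.05 kg, loose, already standing at the left end of the deck; origin under its middle, z axis up
- standard_1: amber bottle of the same kind and size, standing loose on the bench at the left; origin under its middle, z axis up; grip it round the body, about 35 to 40 mm above its foot
- standard_2: second such bottle standing loose on the bench at the left; origin under its middle, z axis up; grip it round the body, about 35 to 40 mm above its foot
- gate (a joint): angle (rad) of the low steel gate along the rack's front: 0 = fully home (hard stop), grows as it swings out towards the robot, up to 1.0; stays where left. Within 0.03 of home it presses the sprung buffer, which pushes it out again unless latched: holding it home takes about 9 to 10 N at the knob. With the bar down it is stopped by the striker at 0.065. Locked, it rests at about 0.018
- gate_hinge (a point): point on the gate's upright hinge axis at the knob's height (47 mm over the bench): in the rack frame x = -52, y = 105 mm. Shut, the gate runs from here along the rack's -y, its top 63 mm over the bench
- latch (a joint): lift angle (rad) of the steel latch bar (5 mm thick, 14 mm high) on the gate's front: 0 = down, level; up to 0.7, free end rising; falls when let go. It clears the striker above 0.14 and must be up while the gate goes from 0.07 to home; it goes down behind the striker only with the gate within 0.015 of home, and jams half-way if the gate is let go too early
- latch_pivot (a point): pivot of the latch bar, 95 mm from the hinge axis along the gate, 11 mm in front of the gate's middle plane, 47 mm over the bench; its axis is square to the gate. The bar reaches 131 mm beyond it, past the gate's free end and over the catch
- latch_knob (a point): mid-length of the latch bar's dark steel knob, a round pin, 14 mm diameter, 34 mm long, square to the bar's front (17 mm head at its end): 155 mm from the hinge axis along the gate, 60 mm from the bar's pivot, 30.5 mm in front of the gate's middle plane (in which the hinge axis lies), 47 mm over the bench with the bar down. Pinch it from its sides; it can turn between the pads
- striker (a point): top of the striker, the steel lip of the catch at the right front corner of the rack: 56 mm over the bench, 5 mm thick, 16 mm higher than the lower edge of the lowered bar; the notch for the bar lies behind it (towards +x of the rack)
- beaker: glass beaker, 56 mm diameter, 65 mm high, loose bystander; origin under its middle
- timer: white bench timer, 33x66x55 mm, loose bystander; origin under its middle
- screwdriver: screwdriver, 167 mm long, lying on the bench at the right, loose bystander; origin under its middle

How it is judged:
By the outcome, as a careful person would: the job done as asked, in the order asked, and still so for the second after the job is handed in, with the robot touching nothing.
It also fails if it takes over 72 s, if anything falls off the work surface, if the arm or the gripper's body presses on something with over 40 N, if the wrist force passes 120 N, or if a joint passes its speed limit or range.

## Working session

There is one attempt and no reset: what is moved stays moved. The work goes in short steps, Python scripts to look and compute and a tool call to move; the robot and the scene stay as the last step left them, time stands still between calls to the robot, and variables do not carry over. Pictures are saved under pics/ and viewed, at most 10 in all, crops included, and the job is handed in when it is done.

Besides the shell and the picture viewer there is one more tool, called after ">>>" as name(argument=value, ...), one argument or row to a line, values as JSON. play_rows: Moves the arm, as the interface text tells. Its arguments: {"type":"object","properties":{"steps":{"type":"array"},"jaw":{"type":"number"},"grip_force":{"type":"number"}},"required":["steps"]}

```bash
ls; mkdir -p pics; python3 - <<'E'
from workcell import bot
import cv2
for n in ("scene","top"):
    c=bot.read_camera(n); cv2.imwrite(f"pics/{n}0.png",c["pixels"]); print(n,c["mtx"].tolist(),c["dist"],c["R"].tolist(),c["t"])
    
print(bot.read_state())
E
```

```text
pics
scene [[543.0865958185676, 0.0, 281.2571231415175], [0.0, 543.0865958185676, 208.75095930630854], [0.0, 0.0, 1.0]] [0.05264848 0.         0.         0.         0.        ] [[0.5563779291851938, -0.8306690106462585, -0.020798910249368623], [-0.5516435268520214, -0.35053763862974, -0.7568439622446289], [0.6213960244464547, 0.4325648606346239, -0.653264588161864]] [-0.33568873  0.40341923  1.47984068]
top [[415.3890186036299, 0.0, 285.82812147823927], [0.0, 415.3890186036299, 208.66751919699846], [0.0, 0.0, 1.0]] [-0.03557166  0.          0.          0.          0.        ] [[0.004795627608750593, -0.9999870559324321, -0.0016999774776898], [-0.9854845474850553, -0.0044375760222855, -0.16970714359514194], [0.1696974031151151, 0.002489153798562978, -0.9854930722685742]] [-0.02469074  0.57475278  1.25964397]
{'time': 0.1, 'q': array([-1.23589315e+00,  2.64678470e-01,  1.60523701e+00, -2.89695266e-05,
        1.27373327e+00, -3.68888023e-02]), 'joint_vel': array([ 0.00073401, -0.00098567, -0.00378501,  0.00044397,  0.00149863,
       -0.00083122]), 'joint_torque': array([ 7.29242438e-04, -5.16706431e+01, -3.68590200e+01, -2.15271734e-05,
        6.28432972e-03,  1.97975503e-06]), 'tool_pos': array([ 0.24500548, -0.62828308,  0.2470863 ]), 'tcp_rot': array([-3.08546954e+00, -5.80289720e-01,  5.22148225e-04]), 'wrist_force': array([0.06917463, 0.36293791, 0.46742244]), 'torque': array([ 0.02363297, -0.02401919, -0.00315104]), 'grip_force': 0.0, 'width': 0.9976787175681908}
```

View pics/scene0.png

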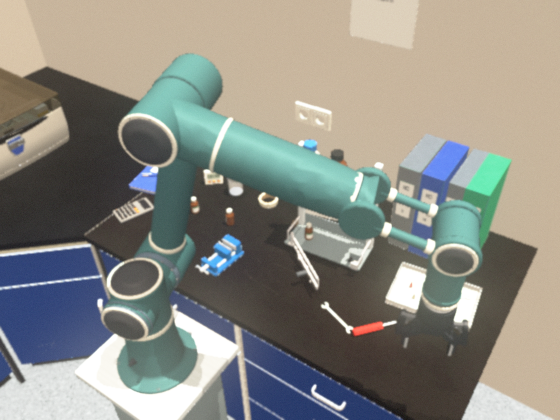

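View pics/top0.png

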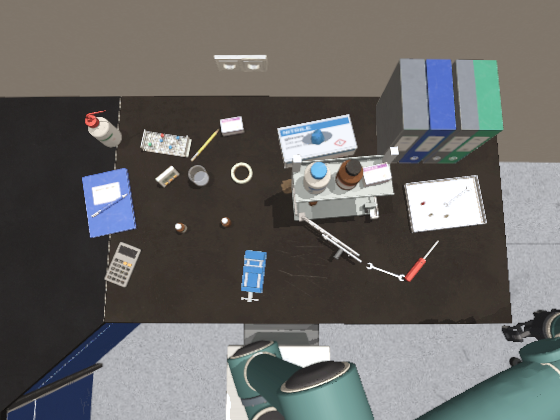

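Top view: the rack is near (340,195), its open gate runs (303,220)–(360,260), and the loose bottles are at (181,228) and (226,222). I'll enlarge both views.

```bash
cat > h.py <<'E'
import numpy as np, cv2
from scipy.spatial.transform import Rotation as Ro
from workcell import bot
def ray(c,uv):
    n=cv2.undistortPoints(np.array([[uv]],float),c["mtx"],c["dist"])[0,0]
    d=c["R"].T@np.array([n[0],n[1],1]); return -c["R"].T@c["t"],d
def atz(c,uv,z):
    o,d=ray(c,uv); return o+d*(z-o[2])/d[2]
def proj(c,X):
    return cv2.projectPoints(np.array(X,float).reshape(-1,1,3),cv2.Rodrigues(c["R"])[0],c["t"],c["mtx"],c["dist"])[0][:,0]
def crop(im,x,y,w,h,s,f):
    i=cv2.resize(im[y:y+h,x:x+w],None,fx=s,fy=s,interpolation=cv2.INTER_CUBIC)
    for k in range(0,w,10):cv2.putText(i,str(x+k),(k*s,8),0,.3,(0,255,255),1);cv2.line(i,(k*s,10),(k*s,14),(0,255,255),1)
    for k in range(0,h,10):cv2.putText(i,str(y+k),(0,k*s+4),0,.3,(0,255,255),1)
    cv2.imwrite(f,i)
E
python3 - <<'E'
from h import *
t=cv2.imread("pics/top0.png");s=cv2.imread("pics/scene0.png")
crop(t,280,145,130,120,5,"pics/tc.png")
crop(s,270,190,120,110,5,"pics/sc.png")
a=cv2.resize(t[205:245,165:245],None,fx=6,fy=6,interpolation=cv2.INTER_CUBIC)
b=cv2.resize(s[190:230,180:260],None,fx=6,fy=6,interpolation=cv2.INTER_CUBIC)
cv2.imwrite("pics/bot.png",np.vstack([a,b]))
E
```

```text
(no output)
```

View pics/tc.png

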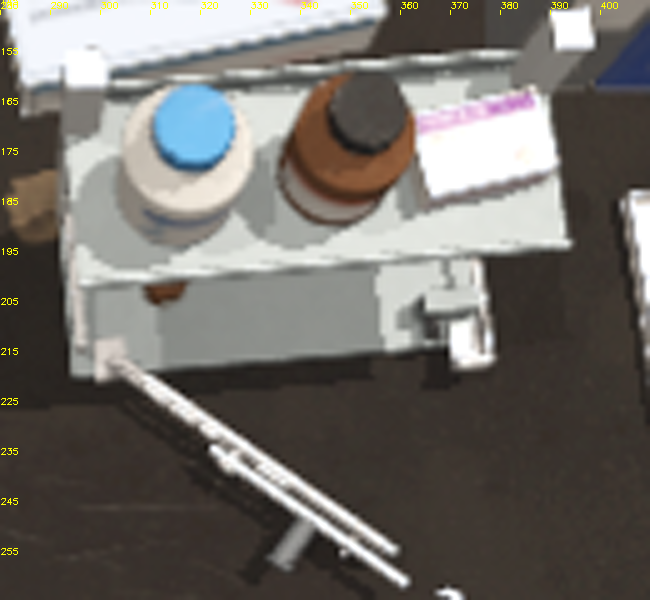

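View pics/sc.png

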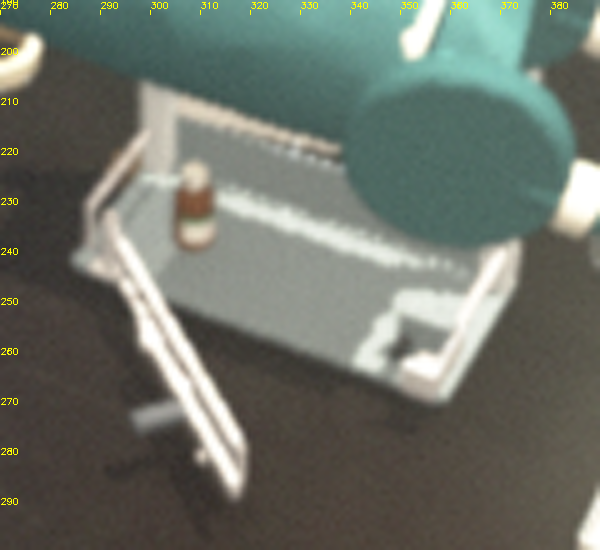

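View pics/bot.png

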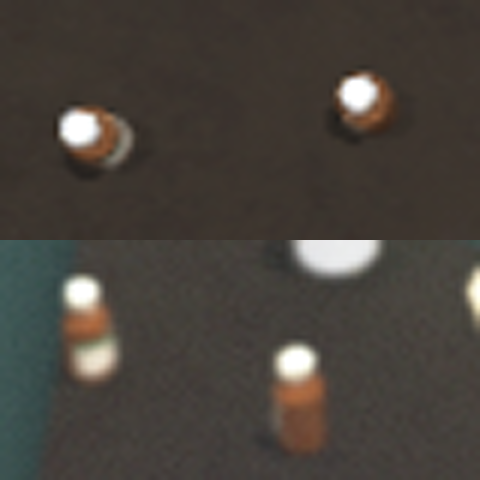

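>>> play_rows(
  steps=[0, 0.05, 0, 0, 0, 0.1, 0, 0, 0, 0.15, 0, 0, 0, 0.2, 0, 0, 0, 0.25, 0, 0, 0, 0.3, 0, 0, 0, 0.36, 0, 0, 0, 0.42, 0, 0, 0, 0.45, 0, 0, 0, 0.45, 0, 0],
)

```text
time: 1.35
tool_pos: [0.3777, -0.9685, 0.2277]
tcp_rot: [3.031, 0.57, 0.017]
wrist_force: [-0.1, 0.6, 0.5]
width: 1.0
grip_force: 0.0
```

The crops show standard_row on the deck at scene (308,238). In the top view the rack's front edge runs from (294,220), the shelf's front edge from (296,201) to (393,193), and the gate's free end is at (359,255). The cap centres are at top (178.5,226.5) and (224.7,220.7). The out-of-reach move tilted the tool slightly, so I'll look into that.

>>> play_rows(
  steps=[0, 0, 0, 0, 0, 0, 0, 0, 0, 0.1, 0, 0, 0, 0.1, 0, 0, 0, 0.2, 0, 0, 0, 0.2, 0, 0, 0, 0.2, 0, 0, 0, 0.2, 0, 0],
)

```text
time: 2.35
tool_pos: [0.3877, -0.9942, 0.193]
tcp_rot: [2.98, 0.56, 0.031]
wrist_force: [-0.1, -0.3, -0.6]
width: 1.001
grip_force: 0.0
```

```bash
python3 - <<'E'
from h import *
np.set_printoptions(precision=3,suppress=True)
s=bot.read_state();print(s['q'],s['tool_pos']);print(Ro.from_rotvec(s['tcp_rot']).as_matrix())
# measurements
t=bot.read_camera("top");c=bot.read_camera("scene")
print("bottles",atz(t,(178.5,226.5),.06),atz(t,(224.7,220.7),.06))
sc=lambda x,y:(180+x/6,190+(y-240)/6)
print(atz(c,sc(82,290),.06),atz(c,sc(297,362),.06))
cr=lambda x,y:(270+x/5,190+y/5)
print("row",atz(c,(270+195/5,190+240/5),.02))
tc=lambda x,y:(280+x/5,145+y/5)
print("shelf front L,R z.25", atz(t,tc(78,285),.25),atz(t,tc(570,243),.25))
print("deck front R(scene)",atz(c,cr(447,402),.02),"L",atz(c,cr(75,258),.02))
print("deck front L(top)",atz(t,tc(72,376),.02))
print("gate free end top z.063",atz(t,tc(397,548),.063),"hinge",atz(t,tc(105,355),.063))
print("gate free end scene",atz(c,cr(243,437),.063))
print("knob",atz(t,tc(285,562),.047),atz(c,cr(135,417),.047))
E
```

```text
[-1.223  1.149  0.312  0.003  1.569 -0.024] [ 0.388 -0.994  0.193]
[[ 0.932  0.361  0.04 ]
 [ 0.363 -0.926 -0.103]
 [-0.     0.111 -0.994]]
bottles [0.515 0.311 0.06 ] [0.534 0.168 0.06 ]
[0.518 0.309 0.06 ] [0.535 0.164 0.06 ]
row [ 0.601 -0.113  0.02 ]
shelf front L,R z.25 [ 0.558 -0.049  0.25 ] [ 0.583 -0.312  0.25 ]
deck front R(scene) [ 0.562 -0.319  0.02 ] L [ 0.544 -0.055  0.02 ]
deck front L(top) [ 0.542 -0.05   0.02 ]
gate free end top z.063 [ 0.431 -0.248  0.063] hinge [ 0.55  -0.069  0.063]
gate free end scene [ 0.435 -0.247  0.063]
knob [ 0.423 -0.181  0.047] [ 0.426 -0.177  0.047]
```

>>> play_rows(
  steps=[0, -0.05, 0, 0, 0, -0.1, 0, 0, 0, -0.15, 0, 0, 0, -0.2, 0, 0, 0, -0.25, 0, 0, 0, -0.25, 0, 0],
)

```text
time: 3.2
tool_pos: [0.2953, -0.7567, 0.1626]
tcp_rot: [2.988, 0.562, 0.029]
wrist_force: [-0.3, -0.7, -0.2]
width: 1.002
grip_force: 0.0
```

```bash
cat >> h.py <<'E'
np.set_printoptions(precision=3,suppress=True)
def here():
    s=bot.read_state(); return s,np.array(s['tool_pos']),Ro.from_rotvec(s['tcp_rot']).as_matrix()
def to(X):
    s,p,R=here(); d=R.T@(np.array(X)-p); return d.round(4)
def tilt():
    s,p,R=here(); z=R[:,2]; 
    print("t",round(s['time'],2),"pos",p,"q",s['q'],"z",z,"y",R[:,1],"tilt",np.degrees(np.arccos(-z[2])).round(1),"az",np.degrees(np.arctan2(z[1],z[0])).round(1),"F",np.array(s['wrist_force']),"w",s['width'],s['grip_force'])
    h=np.cross([0,0,1],z); h=h/np.linalg.norm(h); 
    if R[:,1]@h<0:h=-h
    print(" turn to make y horizontal",np.arctan2(-(h@R[:,0]),h@R[:,1]).round(3))
E
python3 - <<'E'
from h import *
tilt(); print(to([.6,.1,.95]))
from scipy.optimize import least_squares
D=[(.2647,1.6052,1.2737,np.hypot(.245,.6283),.2471),(1.149,.312,1.569,np.hypot(.388,.994),.193)]
s,p,R=here();q=s['q'];D.append((q[1],q[2],q[4],np.hypot(p[0],p[1]),p[2]))
def f(v):
    L1,L2,d,h=v;o=[]
    for a,b,c,r,z in D:
        o+=[L1*np.sin(a)+L2*np.sin(a+b)+d*np.sin(a+b+c)-r,h+L1*np.cos(a)+L2*np.cos(a+b)+d*np.cos(a+b+c)-z]
    return o
r=least_squares(f,[.5,.5,.25,.3]);print(r.x,r.fun)
t=bot.read_camera("top");print("wall base",atz(t,(330,97),0))
E
```

```text
t 3.2 pos [ 0.295 -0.757  0.163] q [-1.231  0.512  1.43   0.004  1.097 -0.033] z [ 0.037 -0.095 -0.995] y [ 0.361 -0.927  0.103] tilt 5.9 az -68.6 F [-0.268 -0.726 -0.219] w 1.00159475426247 0.0
 turn to make y horizontal 1.568
[ 0.595 -0.603 -0.854]
[0.513 0.566 0.328 0.247] [-0.  0. -0. -0.  0. -0.]
wall base [ 0.974 -0.172  0.   ]
```

```bash
python3 - <<'E'
from h import *
print(to([.6,.17,.75]))
E
```

```text
[ 0.621 -0.689 -0.664]
```

>>> play_rows(
  steps=[0.031, -0.034, -0.033, 0, 0.062, -0.069, -0.066, 0, 0.093, -0.103, -0.1, 0, 0.124, -0.138, -0.133, 0, 0.155, -0.172, -0.166, 0, 0.186, -0.207, -0.2, 0, 0.217, -0.241, -0.232, 0, 0.248, -0.276, -0.265, 0, 0.28, -0.31, -0.3, 0, 0.311, -0.345, -0.332, 0],
)

```text
time: 4.5
tool_pos: [0.4512, -0.2955, 0.4613]
tcp_rot: [2.976, 0.559, 0.038]
wrist_force: [1.0, -0.1, -0.1]
width: 0.998
grip_force: 0.0
```

>>> play_rows(
  steps=[0.031, -0.034, -0.033, 0, 0.062, -0.069, -0.066, 0, 0.093, -0.103, -0.1, 0, 0.124, -0.138, -0.133, 0, 0.155, -0.172, -0.166, 0, 0.186, -0.207, -0.2, 0, 0.217, -0.241, -0.232, 0, 0.248, -0.276, -0.265, 0, 0.28, -0.31, -0.3, 0, 0.311, -0.345, -0.332, 0],
)

```text
time: 5.75
tool_pos: [0.6013, 0.1724, 0.752]
tcp_rot: [2.98, 0.56, 0.041]
wrist_force: [1.3, -0.2, 0.2]
width: 0.998
grip_force: 0.0
```

```bash
python3 - <<'E'
from h import *
tilt(); print(to([.85,.24,1.1]))
E
```

```text
t 5.75 pos [0.601 0.172 0.752] q [ 0.298  0.345  0.564 -0.139  2.214  1.413] z [ 0.046 -0.102 -0.994] y [ 0.36  -0.926  0.112] tilt 6.4 az -65.5 F [ 1.316 -0.241  0.21 ] w 0.9981994137875095 0.0
 turn to make y horizontal 1.514
[ 0.259  0.066 -0.341]
```

>>> play_rows(
  steps=[0.035, 0.009, -0.046, 0, 0.07, 0.018, -0.092, 0, 0.105, 0.027, -0.14, 0, 0.14, 0.036, -0.184, 0, 0.175, 0.045, -0.23, 0, 0.21, 0.054, -0.276, 0, 0.26, 0.066, -0.34, 0, 0.26, 0.066, -0.34, 0, 0.26, 0.066, -0.34, 0, 0.26, 0.066, -0.34, 0],
)

```text
time: 7.0
tool_pos: [0.6288, 0.1678, 0.7786]
tcp_rot: [2.978, 0.563, 0.087]
wrist_force: [0.5, -0.6, 0.2]
width: 1.001
grip_force: 0.0
```

```bash
python3 - <<'E'
from h import *
tilt()
E
```

```text
t 7.0 pos [0.629 0.168 0.779] q [ 0.281  0.474  0.311 -0.155  2.303  1.371] z [ 0.077 -0.097 -0.992] y [ 0.361 -0.925  0.118] tilt 7.1 az -51.6 F [ 0.484 -0.648  0.192] w 1.0011315627480712 0.0
 turn to make y horizontal 1.275
```

>>> play_rows(
  steps=[0.045, 0.01, -0.04, 0],
)

```text
time: 7.12
tool_pos: [0.6412, 0.1691, 0.7786]
tcp_rot: [2.975, 0.565, 0.139]
wrist_force: [0.5, 0.7, 0.2]
width: 0.998
grip_force: 0.0
```

>>> play_rows(
  steps=[0.045, 0.01, -0.04, 0],
)

```text
time: 7.25
tool_pos: [0.6527, 0.1703, 0.7797]
tcp_rot: [2.971, 0.568, 0.191]
wrist_force: [0.3, -0.5, 1.0]
width: 1.002
grip_force: 0.0
```

>>> play_rows(
  steps=[0.045, 0.01, -0.04, 0],
)

```text
time: 7.38
tool_pos: [0.6622, 0.1714, 0.7826]
tcp_rot: [2.967, 0.569, 0.242]
wrist_force: [0.3, -0.7, -0.4]
width: 0.996
grip_force: 0.0
```

>>> play_rows(
  steps=[0.045, 0.01, -0.04, 0],
)

```text
time: 7.5
tool_pos: [0.6703, 0.1726, 0.7871]
tcp_rot: [2.961, 0.571, 0.295]
wrist_force: [-0.6, 0.6, -0.2]
width: 0.998
grip_force: 0.0
```

```bash
python3 - <<'E'
from h import *
tilt()
E
```

```text
t 7.5 pos [0.67  0.173 0.787] q [ 0.277  0.47   0.311 -0.154  2.17   1.367] z [ 0.211 -0.072 -0.975] y [ 0.357 -0.923  0.146] tilt 12.9 az -18.9 F [-0.624  0.573 -0.187] w 0.998210528759604 0.0
 turn to make y horizontal 0.711
```

>>> play_rows(
  steps=[0.0, -0.06, 0, 0, 0.0, -0.11, 0, 0],
)

```text
time: 7.75
tool_pos: [0.6298, 0.2746, 0.773]
tcp_rot: [2.962, 0.569, 0.3]
wrist_force: [0.1, 0.3, -0.5]
width: 1.002
grip_force: 0.0
```

>>> play_rows(
  steps=[0.05, 0, -0.035, 0],
)

```text
time: 7.88
tool_pos: [0.6439, 0.2864, 0.7805]
tcp_rot: [2.96, 0.582, 0.339]
wrist_force: [0.8, -0.8, 0.5]
width: 0.994
grip_force: 0.0
```

>>> play_rows(
  steps=[0.05, 0, -0.035, 0],
)

```text
time: 8.0
tool_pos: [0.6571, 0.2914, 0.7807]
tcp_rot: [2.957, 0.58, 0.391]
wrist_force: [0.7, 1.0, 0.1]
width: 1.001
grip_force: 0.0
```

>>> play_rows(
  steps=[0.05, 0, -0.035, 0],
)

```text
time: 8.12
tool_pos: [0.6647, 0.2957, 0.787]
tcp_rot: [2.955, 0.58, 0.451]
wrist_force: [0.4, -0.5, -0.2]
width: 1.003
grip_force: 0.0
```

>>> play_rows(
  steps=[0.05, 0, -0.035, 0],
)

```text
time: 8.25
tool_pos: [0.6712, 0.3009, 0.7936]
tcp_rot: [2.95, 0.582, 0.509]
wrist_force: [0.2, -0.4, -0.2]
width: 1.001
grip_force: 0.0
```

```bash
python3 - <<'E'
from h import *
tilt()
E
```

```text
t 8.25 pos [0.671 0.301 0.794] q [ 0.466  0.478  0.311 -0.198  2.043  1.53 ] z [ 0.34  -0.025 -0.94 ] y [ 0.353 -0.923  0.152] tilt 19.9 az -4.2 F [ 0.165 -0.367 -0.172] w 1.0014364309534671 0.0
 turn to make y horizontal 0.463
```

>>> play_rows(
  steps=[0.05, -0.01, -0.03, 0],
)

```text
time: 8.38
tool_pos: [0.676, 0.3155, 0.7975]
tcp_rot: [2.946, 0.584, 0.565]
wrist_force: [-0.4, 1.3, 0.0]
width: 1.002
grip_force: 0.0
```

>>> play_rows(
  steps=[0.05, -0.01, -0.03, 0],
)

```text
time: 8.5
tool_pos: [0.68, 0.331, 0.8016]
tcp_rot: [2.941, 0.59, 0.619]
wrist_force: [0.6, -0.9, -0.5]
width: 1.003
grip_force: 0.0
```

>>> play_rows(
  steps=[0.05, -0.01, -0.03, 0],
)

```text
time: 8.62
tool_pos: [0.6827, 0.345, 0.8076]
tcp_rot: [2.935, 0.595, 0.675]
wrist_force: [0.5, 0.3, 1.0]
width: 1.002
grip_force: 0.0
```

>>> play_rows(
  steps=[0.05, -0.01, -0.03, 0],
)

```text
time: 8.75
tool_pos: [0.6841, 0.3578, 0.8152]
tcp_rot: [2.928, 0.598, 0.732]
wrist_force: [0.3, -0.4, 0.5]
width: 0.999
grip_force: 0.0
```

```bash
python3 - <<'E'
from h import *
tilt()
t=bot.read_camera("top")
cr=lambda x,y:(270+x/5,190+y/5)
# rack yaw fit with known points
tc=lambda x,y:(280+x/5,145+y/5)
c=bot.read_camera("scene")
P=[(-56,132,20,c,cr(75,258)),(-56,-132,20,c,cr(447,402)),(-56,132,20,t,tc(72,376)),(-42,132,250,t,tc(80,282)),(-42,-132,250,t,tc(570,243))]
from scipy.optimize import least_squares
def W(v,X):
    C,S=np.cos(v[2]),np.sin(v[2]);return np.array([v[0]+C*X[0]-S*X[1],v[1]+S*X[0]+C*X[1],X[2]])
f=lambda v:np.concatenate([proj(k,W(v,np.array(X)/1000))[0]-uv for *X,k,uv in P])
r=least_squares(f,[.6,-.19,.08]);print("rack",r.x,r.fun.round(1))
v=r.x
print("hinge",W(v,np.array([-52,105,47])/1e3),"row pix pred",proj(c,W(v,np.array([-4,95,20])/1e3)))
row=atz(c,(270+195/5,190+240/5),.02)[:2]-v[:2];C,S=np.cos(v[2]),np.sin(v[2]);print("row bottle rackframe",[C*row[0]+S*row[1],-S*row[0]+C*row[1]])
E
```

```text
t 8.75 pos [0.684 0.358 0.815] q [ 0.541  0.473  0.311 -0.228  1.912  1.583] z [ 0.465  0.031 -0.885] y [ 0.354 -0.922  0.154] tilt 27.8 az 3.8 F [ 0.289 -0.393  0.456] w 0.9986027449043413 0.0
 turn to make y horizontal 0.337
rack [ 0.612 -0.179  0.084] [-0.7 -0.6 -0.3 -1.5  0.7 -0.7  0.4  0.5  0.5  0.7]
hinge [ 0.551 -0.078  0.047] row pix pred [[301.595 234.982]]
row bottle rackframe [np.float64(-0.00543041494062381), np.float64(0.06678500647384349)]
```

```bash
python3 - <<'E'
from h import *
print(to([.479,.162,.144]), to([.479,.162,.144])/12)
E
```

```text
[-0.536  0.005  0.493] [-0.045  0.     0.041]
```

>>> play_rows(
  steps=[-0.03, 0, 0.03, 0.06, -0.07, 0, 0.065, 0.12, -0.115, 0, 0.106, 0.18, -0.16, 0, 0.147, 0.24, -0.2, 0.001, 0.188, 0.3, -0.245, 0.002, 0.23, 0.337, -0.29, 0.003, 0.27, 0.337, -0.335, 0.003, 0.31, 0.337, -0.38, 0.004, 0.35, 0.337, -0.42, 0.004, 0.39, 0.337],
  jaw=50,
  grip_force=30,
)

```text
time: 10.1
tool_pos: [0.524, 0.202, 0.2853]
tcp_rot: [-3.034, -0.099, -0.748]
wrist_force: [-0.0, 0.6, -0.3]
width: 0.801
grip_force: 0.0
```

```bash
python3 - <<'E'
from h import *
tilt();print(to([.479,.162,.144]))
E
```

```text
t 10.1 pos [0.524 0.202 0.285] q [ 0.419 -0.243  2.117 -0.223  0.822  2.039] z [ 0.464  0.029 -0.885] y [ 0.065 -0.998  0.001] tilt 27.7 az 3.6 F [-0.001  0.61  -0.307] w 0.8008868230530058 0.0
 turn to make y horizontal 0.002
[-0.108  0.037  0.103]
```

>>> play_rows(
  steps=[-0.04, 0.014, 0.038, 0, -0.08, 0.028, 0.076, 0, -0.108, 0.037, 0.103, 0, -0.108, 0.037, 0.123, 0, -0.108, 0.037, 0.153, 0, -0.108, 0.037, 0.183, 0, -0.108, 0.037, 0.203, 0, -0.108, 0.037, 0.203, 0],
)

```text
time: 11.1
tool_pos: [0.5253, 0.165, 0.0551]
tcp_rot: [-3.037, -0.1, -0.743]
wrist_force: [0.6, 0.7, -0.3]
width: 0.806
grip_force: 0.0
```

```bash
python3 - <<'E'
from h import *
tilt();print(to([.5345,.166,.039]))
t=bot.read_camera("top");c=bot.read_camera("scene")
crop(c["pixels"],180,170,100,70,6,"pics/a1.png")
a=cv2.imread("pics/a1.png")
crop(t["pixels"],190,190,100,50,6,"pics/a2.png")
cv2.imwrite("pics/a.png",np.vstack([a[:300],cv2.imread("pics/a2.png")]))
E
```

```text
t 11.1 pos [0.525 0.165 0.055] q [ 0.334  0.035  2.355 -0.419  0.311  2.21 ] z [ 0.461  0.028 -0.887] y [ 0.065 -0.998  0.002] tilt 27.5 az 3.5 F [ 0.607  0.745 -0.273] w 0.8061307901691428 0.0
 turn to make y horizontal 0.005
[ 0.001 -0.001  0.019]
```

View pics/a.png

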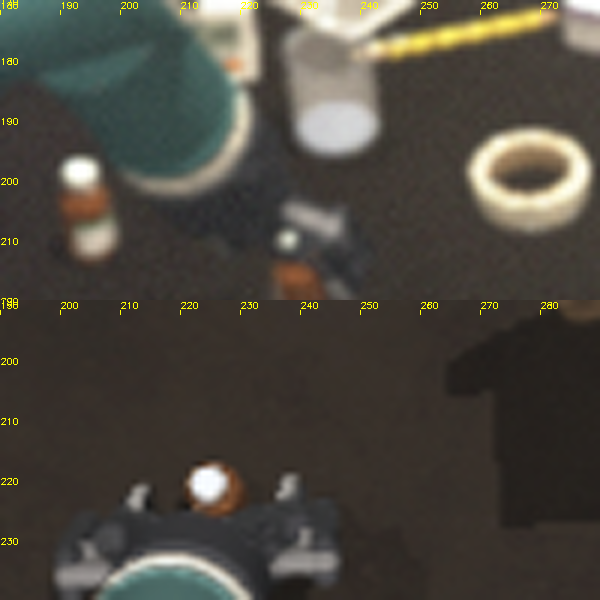

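The bottle (top view cap at (223,220)) stands between the fingers, which are at (212,222) and (238,220). I'll advance and close.

>>> play_rows(
  steps=[0, 0, 0.01, 0, 0, 0, 0.019, 0, 0, 0, 0.019, 0],
)

```text
time: 11.58
tool_pos: [0.5338, 0.1656, 0.0385]
tcp_rot: [-3.036, -0.1, -0.744]
wrist_force: [-0.9, -0.1, -0.7]
width: 0.802
grip_force: 0.0
```

>>> play_rows(
  steps=[0, 0, 0, 0, 0, 0, 0, 0, 0, 0, 0, 0, 0, 0, 0, 0, 0, 0, 0, 0, 0, 0, 0, 0],
  jaw=255,
)

```text
time: 12.32
tool_pos: [0.5343, 0.166, 0.0395]
tcp_rot: [-3.035, -0.1, -0.747]
wrist_force: [0.0, 1.1, 2.4]
width: 0.31
grip_force: 29.7
```

```bash
python3 - <<'E'
from h import *
tilt()
E
```

```text
t 12.32 pos [0.534 0.166 0.04 ] q [ 0.329  0.083  2.347 -0.47   0.272  2.259] z [ 0.463  0.029 -0.886] y [ 0.065 -0.998  0.001] tilt 27.6 az 3.6 F [0.04  1.098 2.428] w 0.31042494953393684 29.675271704618353
 turn to make y horizontal 0.002
```

```bash
python3 - <<'E'
from h import *
for X in ([.534,.166,.075],[.49,.166,.2],[.49,-.172,.2],[.532,-.172,.203],[.606,-.1675,.061]): print(to(X))
E
```

```text
[ 0.016  0.    -0.032]
[ 0.035 -0.003 -0.163]
[ 0.016  0.335 -0.173]
[ 0.054  0.337 -0.156]
[0.054 0.338 0.004]
```

>>> play_rows(
  steps=[0.016, 0, -0.032, 0, 0.02, 0, -0.085, 0, 0.033, -0.002, -0.135, 0, 0.035, 0.03, -0.165, 0, 0.03, 0.085, -0.165, 0, 0.027, 0.14, -0.168, 0, 0.024, 0.195, -0.17, 0, 0.021, 0.25, -0.172, 0, 0.018, 0.305, -0.173, 0, 0.016, 0.335, -0.173, 0],
)

```text
time: 13.58
tool_pos: [0.4891, -0.1753, 0.1999]
tcp_rot: [-3.036, -0.095, -0.745]
wrist_force: [1.1, -0.0, -0.7]
width: 0.313
grip_force: 29.9
```

```bash
python3 - <<'E'
from h import *
tilt()
for X in ([.532,-.172,.203],[.606,-.1675,.0615]): print(to(X))
E
```

```text
t 13.57 pos [ 0.489 -0.175  0.2  ] q [-0.567 -0.241  2.278  0.411  0.747  0.689] z [ 0.462  0.028 -0.887] y [ 0.062 -0.998  0.001] tilt 27.6 az 3.4 F [ 1.102 -0.005 -0.726] w 0.313091324006459 29.941367430001264
 turn to make y horizontal 0.002
[ 0.04  -0.001  0.017]
[ 0.04  -0.001  0.177]
```

>>> play_rows(
  steps=[0.02, 0, 0.008, 0, 0.04, -0.001, 0.017, 0, 0.04, -0.001, 0.05, 0, 0.04, -0.001, 0.09, 0, 0.04, -0.001, 0.125, 0, 0.04, -0.001, 0.15, 0, 0.04, -0.001, 0.16, 0, 0.04, -0.001, 0.16, 0],
)

```text
time: 14.58
tool_pos: [0.5986, -0.1642, 0.0761]
tcp_rot: [-3.035, -0.099, -0.743]
wrist_force: [-0.1, 0.6, -1.0]
width: 0.31
grip_force: 29.9
```

```bash
python3 - <<'E'
from h import *
tilt()
print(to([.606,-.1675,.0615]))
c=bot.read_camera("scene");t=bot.read_camera("top")
crop(c["pixels"],270,190,120,80,6,"pics/b.png")
E
```

```text
t 14.57 pos [ 0.599 -0.164  0.076] q [-0.424  0.133  2.195  0.536  0.438  0.636] z [ 0.461  0.03  -0.887] y [ 0.065 -0.998  0.   ] tilt 27.5 az 3.7 F [-0.125  0.587 -1.015] w 0.31010311694547477 29.926061329388176
 turn to make y horizontal 0.0
[-0.     0.004  0.016]
```

View pics/b.png

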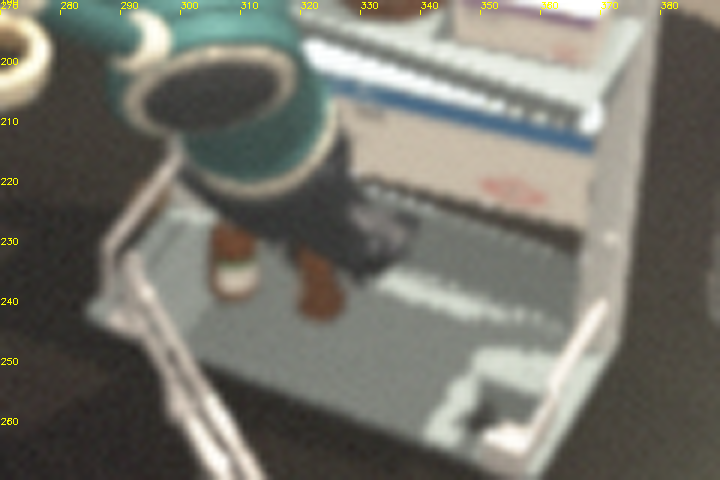

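Between the existing bottle (foot near (308.7,240)) and the held one (foot near (323,243)) there is a gap of about 5 px. I'll compute the relative positions.

```bash
cat >> h.py <<'E'
V=np.array([.612,-.179,.084])
def W(X):
    C,S=np.cos(V[2]),np.sin(V[2]);return np.array([V[0]+C*X[0]-S*X[1],V[1]+S*X[0]+C*X[1],X[2]])
def rk(P):
    d=np.array(P)[:2]-V[:2];C,S=np.cos(V[2]),np.sin(V[2]);return np.array([C*d[0]+S*d[1],-S*d[0]+C*d[1]])
E
python3 - <<'E'
from h import *
c=bot.read_camera("scene")
print(rk(atz(c,(308.7,237),.02)),rk(atz(c,(323.2,240.3),.036)),rk(here()[1]))
# predicted bottom silhouettes of cylinders
a=np.linspace(0,6.28,40)
for X,z in (((-.005,.067),.02),(rk(here()[1]),.036)):
    pp=proj(c,[W([X[0]+.014*np.cos(k),X[1]+.014*np.sin(k),z]) for k in a]);print(pp.min(0),pp.max(0))
E
```

```text
[-0.002  0.07 ] [-0.009  0.014] [-0.011  0.015]
[304.93  234.932] [313.427 240.818]
[318.422 237.659] [327.096 243.695]
```

>>> play_rows(
  steps=[0, 0.001, 0.008, 0, 0, 0.001, 0.014, 0, 0, 0.001, 0.018, 0, 0, 0.001, 0.018, 0, 0, 0.001, 0.018, 0],
)

```text
time: 15.35
tool_pos: [0.6076, -0.165, 0.061]
tcp_rot: [-3.035, -0.099, -0.745]
wrist_force: [0.8, -0.7, -0.6]
width: 0.306
grip_force: 29.9
```

>>> play_rows(
  steps=[-0.001, 0, 0.0015, 0, -0.001, 0, 0.002, 0, -0.001, 0, 0.002, 0],
)

```text
time: 15.72
tool_pos: [0.608, -0.1652, 0.0595]
tcp_rot: [-3.035, -0.1, -0.747]
wrist_force: [-1.4, 1.9, 5.2]
width: 0.31
grip_force: 30.5
```

>>> play_rows(
  steps=[0, 0, 0, 0, 0, 0, 0, 0, 0, 0, 0, 0],
  jaw=146,
)

```text
time: 16.1
tool_pos: [0.6075, -0.165, 0.0586]
tcp_rot: [-3.036, -0.099, -0.745]
wrist_force: [-0.0, -0.9, -0.4]
width: 0.425
grip_force: 0.0
```

>>> play_rows(
  steps=[0, 0, -0.015, 0, 0, 0, -0.04, 0, 0, 0, -0.08, 0, 0, 0, -0.13, 0, -0.01, 0, -0.18, 0, -0.02, 0, -0.21, 0],
)

```text
time: 16.85
tool_pos: [0.4923, -0.173, 0.2394]
tcp_rot: [-3.037, -0.1, -0.752]
wrist_force: [-0.2, -0.6, -0.8]
width: 0.427
grip_force: 0.0
```

```bash
python3 - <<'E'
from h import *
tilt()
z=here()[2][:,2]
g=np.array([.517,.310,.0395]);pre=g-.13*z;print(pre,to([.49,.0,.23]),to(pre),to(g))
E
```

```text
t 16.85 pos [ 0.492 -0.173  0.239] q [-0.558 -0.281  2.233  0.376  0.819  0.74 ] z [ 0.466  0.026 -0.885] y [ 0.065 -0.998  0.005] tilt 27.8 az 3.2 F [-0.172 -0.61  -0.833] w 0.4267805565108359 0.0
 turn to make y horizontal 0.01
[0.456 0.307 0.154] [ 0.004 -0.173  0.012] [-0.043 -0.481  0.071] [-0.043 -0.481  0.201]
```

```bash
cat >> h.py <<'E'
L1,L2,D,H=.513,.566,.328,.247
def fk(q):
    R=Ro.from_euler('ZYZYZ',[q[0],q[1]+q[2],q[3],q[4],q[5]])if 0 else Ro.from_euler('Z',q[0])*Ro.from_euler('Y',q[1]+q[2])*Ro.from_euler('Z',q[3])*Ro.from_euler('Y',q[4])*Ro.from_euler('Z',q[5])
    r=L1*np.sin(q[1])+L2*np.sin(q[1]+q[2])
    w=np.array([r*np.cos(q[0]),r*np.sin(q[0]),H+L1*np.cos(q[1])+L2*np.cos(q[1]+q[2])])
    return w+D*R.as_matrix()[:,2],R.as_matrix()
E
python3 - <<'E'
from h import *
from scipy.optimize import least_squares
s,p,R=here();P,Q=fk(s['q']);print(P-p,Q.T@R)
K=Q.T@R
for Y in (.166,.31):
  for a in (0,np.pi):
    g=np.array([.517,Y,.0395]);T=R@Ro.from_euler('Z',a).as_matrix()
    for q0 in ([.4,.1,2.3,-.4,.3,2.2-a],):
        r=least_squares(lambda q:np.r_[(fk(q)[0]-g)*3,(fk(q)[1]@K-T).ravel()],q0);print(Y,a,r.x,r.cost)
E
```

```text
[-0.014 -0.021 -0.   ] [[ 0. -1. -0.]
 [ 1.  0.  0.]
 [-0. -0.  1.]]
0.166 0 [ 0.408  0.055  2.377 -0.583  0.296  2.438] 1.1274980639573965e-19
0.166 3.141592653589793 [ 0.408  0.055  2.377 -0.583  0.296 -0.704] 1.1278783851367406e-19
0.31 0 [ 0.691  0.186  2.224 -0.727  0.429  2.819] 2.2974387916774984e-27
0.31 3.141592653589793 [ 0.691  0.186  2.224 -0.727  0.429 -0.322] 2.1193037473127587e-27
```

>>> play_rows(
  steps=[-0.005, -0.04, 0, -0.17, -0.01, -0.09, 0, -0.35, -0.015, -0.14, 0, -0.53, -0.02, -0.19, 0.01, -0.71, -0.02, -0.24, 0.01, -0.89, -0.025, -0.29, 0.02, -1.07, -0.03, -0.34, 0.03, -1.25, -0.035, -0.39, 0.03, -1.43, -0.04, -0.44, 0.04, -1.61, -0.043, -0.481, 0.04, -1.79],
  jaw=50,
)

```text
time: 18.1
tool_pos: [0.4413, 0.3077, 0.1799]
tcp_rot: [1.636, 2.198, 0.436]
wrist_force: [0.1, -0.0, 0.6]
width: 0.81
grip_force: 0.0
```

>>> play_rows(
  steps=[0, 0, 0, -0.18, 0, 0, 0, -0.36, 0, 0, 0, -0.54, 0, 0, 0, -0.72, 0, 0, 0, -0.9, 0, 0, 0, -1.08, 0, 0, 0, -1.26, 0, 0, 0, -1.34, 0, 0, 0, -1.34, 0],
)

```text
$.steps: bad value
```

```bash
python3 - <<'E'
from h import *
tilt()
print(to([.517,.310,.0395]))
E
```

```text
t 18.1 pos [0.441 0.308 0.18 ] q [ 0.742 -0.147  2.244 -0.462  0.712  0.754] z [ 0.463  0.029 -0.886] y [0.847 0.28  0.452] tilt 27.6 az 3.6 F [ 0.118 -0.039  0.611] w 0.810339433623174 0.0
 turn to make y horizontal -1.342
[-0.003  0.001  0.16 ]
```

>>> play_rows(
  steps=[0, 0, 0, -0.18, 0, 0, 0, -0.36, 0, 0, 0, -0.54, 0, 0, 0, -0.72, 0, 0, 0, -0.9, 0, 0, 0, -1.08, 0, 0, 0, -1.26, 0, 0, 0, -1.342, 0, 0, 0.02, -1.342, -0.001, 0, 0.06, -1.342],
)

```text
time: 19.35
tool_pos: [0.4717, 0.3082, 0.1296]
tcp_rot: [-0.073, 2.654, 0.028]
wrist_force: [-0.1, 0.3, 0.2]
width: 0.807
grip_force: 0.0
```

```bash
python3 - <<'E'
from h import *
tilt()
print(to([.517,.310,.0395]))
E
```

```text
t 19.35 pos [0.472 0.308 0.13 ] q [ 0.696 -0.034  2.25  -0.522  0.583 -0.54 ] z [ 0.467  0.033 -0.884] y [-0.057  0.998  0.007] tilt 27.9 az 4.0 F [-0.084  0.292  0.178] w 0.8066268403532594 0.0
 turn to make y horizontal -0.014
[ 0.002 -0.001  0.101]
```

>>> play_rows(
  steps=[0, 0, 0.03, -0.01, 0.001, -0.001, 0.06, -0.01, 0.001, -0.001, 0.085, -0.01, 0.002, -0.001, 0.1, -0.01, 0.002, -0.001, 0.101, -0.01, 0.002, -0.001, 0.101, -0.01],
)

```text
time: 20.1
tool_pos: [0.5153, 0.3089, 0.0371]
tcp_rot: [-0.087, 2.658, 0.02]
wrist_force: [0.5, 0.8, -0.1]
width: 0.804
grip_force: 0.0
```

>>> play_rows(
  steps=[0, 0, 0, 0, 0, 0, 0, 0, 0, 0, 0, 0, 0, 0, 0, 0, 0, 0, 0, 0, 0, 0, 0, 0],
  jaw=255,
)

```text
time: 20.85
tool_pos: [0.5156, 0.3096, 0.0373]
tcp_rot: [-0.088, 2.657, 0.021]
wrist_force: [-3.0, 0.5, 5.4]
width: 0.313
grip_force: 29.7
```

```bash
python3 - <<'E'
from h import *
tilt()
p=here()[1]
for X in ([p[0],p[1],.055],[.52,.30,.065],[.525,.15,.065],[.525,.15,p[2]]):print(to(X))
E
```

```text
t 20.85 pos [0.516 0.31  0.037] q [ 0.638  0.187  2.23  -0.707  0.398 -0.385] z [ 0.464  0.03  -0.885] y [-0.066  0.998 -0.001] tilt 27.7 az 3.7 F [-2.996  0.455  5.365] w 0.31337290283249153 29.70215049921535
 turn to make y horizontal 0.001
[-0.008 -0.    -0.016]
[-0.016 -0.01  -0.023]
[-0.012 -0.16  -0.025]
[ 0.001 -0.16  -0.   ]
```

>>> play_rows(
  steps=[-0.008, 0, -0.016, 0, -0.015, -0.01, -0.023, 0, -0.014, -0.055, -0.024, 0, -0.013, -0.11, -0.025, 0, -0.012, -0.16, -0.025, 0, -0.012, -0.16, -0.025, 0, -0.004, -0.16, -0.01, 0, 0, -0.16, -0.002, 0, 0, -0.16, -0.001, 0],
)

```text
time: 21.98
tool_pos: [0.525, 0.1499, 0.0371]
tcp_rot: [-0.089, 2.659, 0.019]
wrist_force: [-5.7, -1.6, 9.5]
width: 0.313
grip_force: 30.9
```

>>> play_rows(
  steps=[0, 0, 0, 0, 0, 0, 0, 0, 0, 0, 0, 0],
  jaw=110,
)

```text
time: 22.35
tool_pos: [0.525, 0.1496, 0.0373]
tcp_rot: [-0.088, 2.659, 0.02]
wrist_force: [-0.1, 0.2, -0.1]
width: 0.568
grip_force: 0.0
```

>>> play_rows(
  steps=[0, 0, -0.02, 0, 0, 0, -0.06, 0, 0, 0, -0.1, 0, 0, 0, -0.12, 0.1, 0, 0, -0.12, 0.28, 0, 0, -0.12, 0.46, 0, 0, -0.12, 0.64, 0, 0, -0.12, 0.82, 0, 0, -0.12, 1.0, 0, 0, -0.12, 1.18],
  jaw=50,
)

```text
time: 23.6
tool_pos: [0.4694, 0.1458, 0.1437]
tcp_rot: [1.447, 2.308, 0.39]
wrist_force: [0.8, 0.3, -0.1]
width: 0.803
grip_force: 0.0
```

```bash
python3 - <<'E'
from h import *
tilt()
c=bot.read_camera("top")
crop(c["pixels"],180,190,100,60,6,"pics/d.png")
E
```

```text
t 23.6 pos [0.469 0.146 0.144] q [ 0.334 -0.257  2.405 -0.244  0.54   0.064] z [ 0.462  0.029 -0.886] y [0.795 0.429 0.429] tilt 27.6 az 3.6 F [ 0.77   0.256 -0.115] w 0.8033935762485677 0.0
 turn to make y horizontal -1.183
```

View pics/d.png

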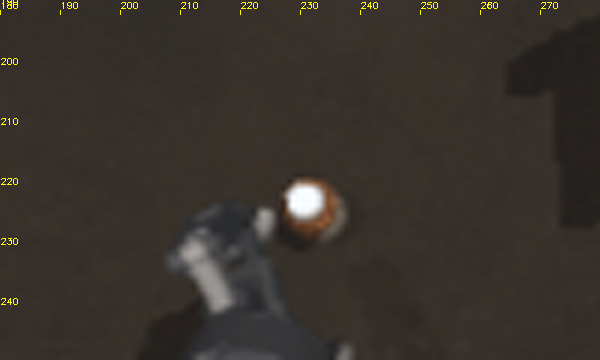

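The bottle stands upright, with its cap at top (230.5,223.3). I'll finish the half turn.

>>> play_rows(
  steps=[0, 0, 0, 0.18, 0, 0, 0, 0.36, 0, 0, 0, 0.54, 0, 0, 0, 0.72, 0, 0, 0, 0.9, 0, 0, 0, 1.08, 0, 0, 0, 1.26, 0, 0, 0, 1.44, 0, 0, 0, 1.62, 0, 0, 0, 1.8],
)

```text
time: 24.9
tool_pos: [0.4694, 0.1457, 0.1436]
tcp_rot: [3.009, 0.339, 0.743]
wrist_force: [-0.4, -0.5, 0.3]
width: 0.805
grip_force: 0.0
```

```bash
python3 - <<'E'
from h import *
tilt()
c=bot.read_camera("top")
b=atz(c,(230.5,223.3),.062);print(b,to([b[0]*.5+.5*.525,.148,.0395]))
E
```

```text
t 24.9 pos [0.469 0.146 0.144] q [ 0.334 -0.257  2.405 -0.244  0.54   1.861] z [ 0.462  0.029 -0.886] y [ 0.204 -0.976  0.075] tilt 27.6 az 3.6 F [-0.41  -0.522  0.335] w 0.8051308016728975 0.0
 turn to make y horizontal 0.162
[0.526 0.149 0.062] [0.001 0.001 0.118]
```

>>> play_rows(
  steps=[0, 0, 0.01, 0.162, 0.001, 0, 0.04, 0.162, 0.001, 0, 0.075, 0.162, 0.001, 0.001, 0.1, 0.162, 0.001, 0.001, 0.118, 0.162, 0.001, 0.001, 0.118, 0.162, 0.001, 0.001, 0.118, 0.162],
)

```text
time: 25.82
tool_pos: [0.5252, 0.1485, 0.04]
tcp_rot: [-3.036, -0.102, -0.746]
wrist_force: [0.1, 0.3, 0.1]
width: 0.801
grip_force: 0.0
```

>>> play_rows(
  steps=[0, 0, 0, 0, 0, 0, 0, 0, 0, 0, 0, 0, 0, 0, 0, 0, 0, 0, 0, 0, 0, 0, 0, 0],
  jaw=255,
)

```text
time: 26.58
tool_pos: [0.5259, 0.1487, 0.0406]
tcp_rot: [-3.034, -0.1, -0.748]
wrist_force: [-2.8, -0.0, 5.9]
width: 0.315
grip_force: 29.6
```

```bash
python3 - <<'E'
from h import *
tilt()
p,R=here()[1:];z=R[:,2]
T=np.array([*W([-.004,-.041,0])[:2],p[2]+.021]);pre=T-.16*z
for X in ([p[0],p[1],.075],[.49,p[1],.2],[.485,-.23,.205],pre,T-z*.02,T): print(np.round(X,3),to(X))
E
```

```text
t 26.57 pos [0.526 0.149 0.041] q [ 0.294  0.055  2.375 -0.424  0.262  2.185] z [ 0.464  0.03  -0.885] y [ 0.065 -0.998  0.001] tilt 27.7 az 3.6 F [-2.823 -0.034  5.862] w 0.314758497759965 29.59149949257153
 turn to make y horizontal 0.002
[0.526 0.149 0.075] [ 0.016  0.    -0.03 ]
[0.49  0.149 0.2  ] [ 0.042 -0.002 -0.158]
[ 0.485 -0.23   0.205] [ 0.018  0.375 -0.176]
[ 0.537 -0.225  0.203] [ 0.064  0.374 -0.15 ]
[ 0.602 -0.221  0.079] [ 0.064  0.374 -0.01 ]
[ 0.611 -0.22   0.062] [0.064 0.374 0.01 ]
```

>>> play_rows(
  steps=[0.016, 0, -0.03, 0, 0.025, 0, -0.08, 0, 0.04, 0, -0.13, 0, 0.042, 0.03, -0.16, 0, 0.038, 0.09, -0.163, 0, 0.034, 0.15, -0.166, 0, 0.03, 0.21, -0.17, 0, 0.026, 0.27, -0.172, 0, 0.022, 0.33, -0.175, 0, 0.018, 0.375, -0.176, 0],
)

```text
time: 27.82
tool_pos: [0.4834, -0.2326, 0.2044]
tcp_rot: [-3.036, -0.097, -0.746]
wrist_force: [0.4, -0.4, -1.3]
width: 0.311
grip_force: 30.0
```

```bash
python3 - <<'E'
from h import *
tilt()
p,R=here()[1:];z=R[:,2]
T=np.array([*W([-.004,-.041,0])[:2],.0606]);pre=T-.16*z
for X in (pre,T-z*.02,T): print(np.round(X,3),to(X))
E
```

```text
t 27.82 pos [ 0.483 -0.233  0.204] q [-0.693 -0.188  2.228  0.461  0.792  0.539] z [ 0.463  0.028 -0.886] y [ 0.063 -0.998  0.002] tilt 27.6 az 3.4 F [ 0.362 -0.379 -1.263] w 0.31060665956820344 29.998193053979776
 turn to make y horizontal 0.004
[ 0.537 -0.225  0.202] [ 0.047 -0.004  0.027]
[ 0.602 -0.221  0.078] [ 0.047 -0.004  0.167]
[ 0.611 -0.22   0.061] [ 0.047 -0.004  0.187]
```

>>> play_rows(
  steps=[0.024, -0.002, 0.014, 0, 0.047, -0.004, 0.027, 0, 0.047, -0.004, 0.06, 0, 0.047, -0.004, 0.1, 0, 0.047, -0.004, 0.135, 0, 0.047, -0.004, 0.16, 0, 0.047, -0.004, 0.17, 0, 0.047, -0.004, 0.175, 0, 0.047, -0.004, 0.175, 0],
)

```text
time: 28.95
tool_pos: [0.6065, -0.2182, 0.0716]
tcp_rot: [-3.036, -0.099, -0.746]
wrist_force: [0.1, -0.6, -0.9]
width: 0.309
grip_force: 30.0
```

```bash
python3 - <<'E'
from h import *
tilt()
print(to([*W([-.003,-.041,0])[:2],.0606]), rk(here()[1]))
E
```

```text
t 28.95 pos [ 0.606 -0.218  0.072] q [-0.515  0.189  2.139  0.591  0.471  0.505] z [ 0.463  0.029 -0.886] y [ 0.065 -0.998  0.002] tilt 27.6 az 3.6 F [ 0.092 -0.564 -0.859] w 0.3090675432157623 29.99599196948111
 turn to make y horizontal 0.003
[0.    0.002 0.013] [-0.009 -0.039]
```

>>> play_rows(
  steps=[0, 0.001, 0.006, 0, 0, 0.002, 0.011, 0, 0, 0.002, 0.013, 0, 0, 0.002, 0.013, 0, -0.0005, 0.002, 0.0145, 0, -0.0005, 0.002, 0.0145, 0],
)

```text
time: 29.7
tool_pos: [0.614, -0.2199, 0.0605]
tcp_rot: [-3.035, -0.1, -0.75]
wrist_force: [-4.5, 2.8, 12.9]
width: 0.308
grip_force: 31.4
```

>>> play_rows(
  steps=[0.0, 0, -0.001, 0, 0, 0, -0.001, 0],
)

```text
time: 29.95
tool_pos: [0.6134, -0.2199, 0.0605]
tcp_rot: [-3.035, -0.099, -0.749]
wrist_force: [-2.4, 2.0, 7.2]
width: 0.313
grip_force: 30.5
```

>>> play_rows(
  steps=[0, 0, 0, 0, 0, 0, 0, 0, 0, 0, 0, 0],
  jaw=146,
)

```text
time: 30.32
tool_pos: [0.6119, -0.2196, 0.0583]
tcp_rot: [-3.035, -0.099, -0.744]
wrist_force: [-0.6, 0.2, 0.5]
width: 0.431
grip_force: 0.0
```

>>> play_rows(
  steps=[0, 0, -0.015, 0, 0, 0, -0.04, 0, 0, 0, -0.08, 0, 0, 0, -0.13, 0, -0.01, 0, -0.18, 0, -0.02, 0, -0.21, 0, -0.02, -0.05, -0.24, 0, -0.02, -0.1, -0.27, 0, -0.02, -0.15, -0.29, 0, -0.02, -0.2, -0.29, 0],
)

```text
time: 31.58
tool_pos: [0.4472, -0.0294, 0.3099]
tcp_rot: [-3.036, -0.096, -0.756]
wrist_force: [1.9, -0.1, 0.1]
width: 0.429
grip_force: 0.0
```

```bash
python3 - <<'E'
from h import *
tilt()
c=bot.read_camera("scene");t=bot.read_camera("top")
crop(c["pixels"],270,190,110,110,5,"pics/e1.png")
crop(t["pixels"],280,190,50,100,5,"pics/e2.png")
a=cv2.imread("pics/e1.png");b=cv2.imread("pics/e2.png");b=np.vstack([b,np.zeros((50,250,3),np.uint8)])
cv2.imwrite("pics/e.png",np.hstack([a,b]))
E
```

```text
t 31.57 pos [ 0.447 -0.029  0.31 ] q [-0.214 -0.545  2.269  0.154  0.951  1.234] z [ 0.468  0.026 -0.883] y [ 0.062 -0.998  0.003] tilt 28.0 az 3.2 F [ 1.943 -0.137  0.119] w 0.4289632103510733 0.0
 turn to make y horizontal 0.007
```

View pics/e.png

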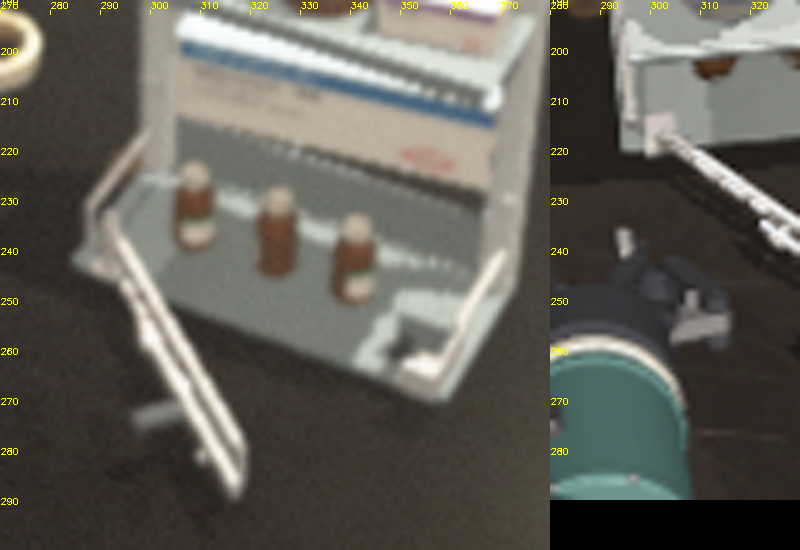

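All three bottles stand in a straight row, with feet at scene (309,240), (325,245) and (341,251). The gate comes next.

```bash
cat >> h.py <<'E'
def knob(th,al=0.,front=.037,zoff=0.):
    r=.095+.060*np.cos(al); 
    u=np.array([-np.sin(th),-np.cos(th)]);n=np.array([-np.cos(th),np.sin(th)])
    k=np.array([-.052,.105])+r*u+front*n
    C,S=np.cos(V[2]),np.sin(V[2]);M=np.array([[C,-S],[S,C]])
    return np.array([*(V[:2]+M@k),.047+.060*np.sin(al)+zoff]),np.array([*(M@n),0])
def pose(th,al=0.,back=.005,front=.037):
    s,p,R=here();z=R[:,2];k,n=knob(th,al,front)
    y=np.cross(n,z);y/=np.linalg.norm(y); y=y if y@R[:,1]>0 else -y
    psi=np.arctan2(-(y@R[:,0]),y@R[:,1])
    return k-back*z,psi
def row(*a,**k):
    P,psi=pose(*a,**k);print(np.round(a,3),to(P),round(psi,3)); return P
E
python3 - <<'E'
from h import *
from scipy.optimize import least_squares
t=bot.read_camera("top");c=bot.read_camera("scene")
for th in (.66,.7,.74):
    e=[]
    C,S=np.cos(V[2]),np.sin(V[2])
    # image of knob base/head ends
    print(th,[proj(t,knob(th,0,f)[0])[0].round(1) for f in(.0135,.0475)],[proj(c,knob(th,0,f)[0])[0].round(1) for f in(.0135,.0475)])
row(.7,back=.13);row(.7)
s,p,R=here();K=np.array([[0,-1,0],[1,0,0],[0,0,1.]])
for th in (.7,.3,.0):
  for b in (.005,.13):
    P,psi=pose(th,back=b);T=R@Ro.from_euler('Z',psi).as_matrix()
    r=least_squares(lambda q:np.r_[(fk(q)[0]-P)*3,(fk(q)[1]@K-T).ravel()],s['q']);print(th,b,r.x,r.cost)
E
```

```text
0.66 [array([343.3, 246.8]), array([337.5, 256. ])] [array([309. , 270.6]), array([298.8, 274. ])]
0.7 [array([342.1, 248.4]), array([335.9, 257.3])] [array([307.1, 271. ]), array([296.7, 274.2])]
0.74 [array([340.8, 249.9]), array([334.2, 258.6])] [array([305.1, 271.5]), array([294.5, 274.3])]
[0.7] [-0.144  0.153  0.089] 0.745
[0.7] [-0.144  0.153  0.214] 0.745
0.7 0.005 [-0.61  -0.089  2.485  0.715  0.457  1.033] 3.2679232753478647e-22
0.7 0.13 [-0.733 -0.412  2.469  0.484  0.794  1.221] 8.513633504474538e-31
0.3 0.005 [-0.616  0.038  2.363  0.723  0.457  0.593] 1.5826792277522939e-22
0.3 0.13 [-0.718 -0.25   2.362  0.507  0.74   0.774] 1.3461347531605347e-30
0.0 0.005 [-0.583  0.12   2.272  0.701  0.449  0.309] 1.8413570820789022e-22
0.0 0.13 [-0.67  -0.15   2.283  0.503  0.701  0.476] 3.715450756123808e-27
```

>>> play_rows(
  steps=[-0.02, 0.02, 0.01, 0.15, -0.05, 0.05, 0.03, 0.3, -0.08, 0.08, 0.05, 0.45, -0.11, 0.12, 0.07, 0.6, -0.144, 0.153, 0.089, 0.745, -0.144, 0.153, 0.1, 0.745, -0.144, 0.153, 0.13, 0.745, -0.144, 0.153, 0.15, 0.745, -0.144, 0.153, 0.15, 0.745],
  jaw=110,
)

```text
time: 32.9
tool_pos: [0.3991, -0.1857, 0.1057]
tcp_rot: [-2.717, 0.96, -0.647]
wrist_force: [-0.5, 1.8, 0.7]
width: 0.568
grip_force: 0.0
```

```bash
python3 - <<'E'
from h import *
tilt();row(.7)
c=bot.read_camera("scene");t=bot.read_camera("top")
crop(c["pixels"],260,220,80,80,5,"pics/e1.png")
crop(t["pixels"],300,210,80,80,5,"pics/e2.png")
cv2.imwrite("pics/g.png",np.hstack([cv2.imread("pics/e1.png"),cv2.imread("pics/e2.png")]))
E
```

```text
t 32.9 pos [ 0.399 -0.186  0.106] q [-0.75  -0.263  2.491  0.584  0.657  1.078] z [ 0.46   0.031 -0.887] y [-0.552 -0.773 -0.313] tilt 27.5 az 3.9 F [-0.464  1.765  0.69 ] w 0.5677727701213315 0.0
 turn to make y horizontal -0.747
[0.7] [ 0.002 -0.001  0.062] -0.004
```

View pics/g.png

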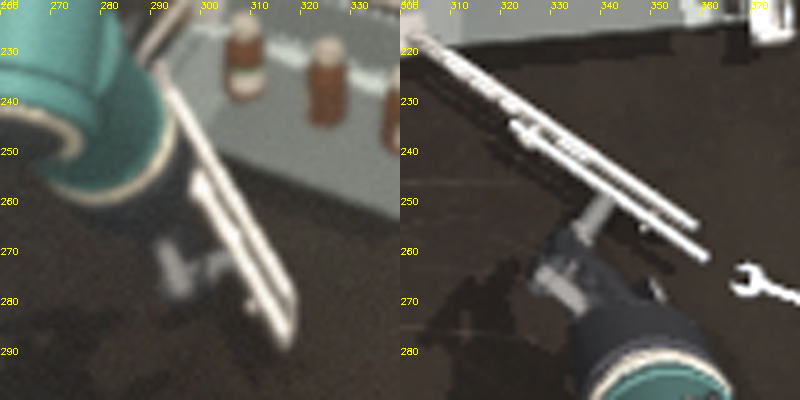

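```bash
python3 - <<'E'
from h import *
t=bot.read_camera("top");s,p,R=here()
for d in (0,.062):
    for o in (-.024,0,.024): print(d,o,proj(t,p+R@[0,o,.012+d])[0].round(1))
print(proj(t,knob(.7,0,.037)[0])[0])
E
```

```text
0 -0.024 [334.9 257.7]
0 0 [340.9 262.4]
0 0.024 [346.9 266.9]
0.062 -0.024 [332.1 249.4]
0.062 0 [337.9 253.8]
0.062 0.024 [343.6 258.2]
[337.829 254.562]
```

The top view shows the knob at (341,250)–(336,257), and the fingertips match the positions I projected. I'll descend and pinch.

>>> play_rows(
  steps=[0, 0, 0.02, 0, 0.001, 0, 0.04, 0, 0.002, -0.001, 0.055, 0, 0.002, -0.001, 0.062, 0, 0.002, -0.001, 0.062, 0, 0.002, -0.001, 0.062, 0],
)

```text
time: 33.8
tool_pos: [0.4303, -0.1855, 0.0538]
tcp_rot: [-2.717, 0.96, -0.653]
wrist_force: [0.9, -0.5, 0.4]
width: 0.571
grip_force: 0.0
```

>>> play_rows(
  steps=[0, 0, 0, 0, 0, 0, 0, 0, 0, 0, 0, 0, 0, 0, 0, 0],
  jaw=255,
  grip_force=50,
)

```text
time: 34.3
tool_pos: [0.4308, -0.1851, 0.0538]
tcp_rot: [-2.716, 0.96, -0.653]
wrist_force: [1.4, 4.2, 5.5]
width: 0.14
grip_force: 49.1
```

```bash
python3 - <<'E'
from h import *
tilt()
for th in (.7,.6,.5,.4,.3,.2,.1): row(th)
row(.7,.3);row(.4,.3)
E
```

```text
t 34.3 pos [ 0.431 -0.185  0.054] q [-0.686 -0.092  2.483  0.727  0.496  0.961] z [ 0.463  0.029 -0.886] y [-0.551 -0.773 -0.314] tilt 27.7 az 3.6 F [1.432 4.157 5.523] w 0.1396521202790585 49.125456623733044
 turn to make y horizontal -0.742
[0.7] [-0.003  0.001  0.001] -0.003
[0.6] [0.012 0.003 0.006] -0.106
[0.5] [0.027 0.005 0.012] -0.212
[0.4] [0.042 0.004 0.017] -0.32
[0.3] [0.057 0.003 0.024] -0.429
[0.2] [ 0.071 -0.001  0.03 ] -0.541
[0.1] [ 0.084 -0.005  0.037] -0.653
[0.7 0.3] [ 0.003 -0.007 -0.013] -0.003
[0.4 0.3] [ 0.047 -0.004  0.002] -0.32
```

```bash
python3 - <<'E'
from h import *
row(.7,front=.034)
row(.7,.15,front=.034)
for th in (.7,.6,.5,.4,.3,.2,.13): row(th,.3,front=.034)
E
```

```text
[0.7] [0.    0.001 0.003] -0.003
[0.7  0.15] [ 0.003 -0.003 -0.005] -0.003
[0.7 0.3] [ 0.006 -0.007 -0.012] -0.003
[0.6 0.3] [ 0.021 -0.005 -0.008] -0.106
[0.5 0.3] [ 0.035 -0.004 -0.002] -0.212
[0.4 0.3] [ 0.05  -0.004  0.004] -0.32
[0.3 0.3] [ 0.064 -0.006  0.01 ] -0.429
[0.2 0.3] [ 0.078 -0.01   0.016] -0.541
[0.13 0.3 ] [ 0.087 -0.013  0.021] -0.619
```

>>> play_rows(
  steps=[0.003, -0.004, -0.008, 0, 0.006, -0.008, -0.015, 0, 0.013, -0.007, -0.013, -0.05, 0.021, -0.006, -0.011, -0.106, 0.035, -0.005, -0.005, -0.212, 0.05, -0.005, 0.001, -0.32, 0.064, -0.007, 0.007, -0.429, 0.078, -0.011, 0.013, -0.541, 0.078, -0.011, 0.013, -0.541],
)

```text
time: 35.42
tool_pos: [0.4966, -0.2243, 0.0712]
tcp_rot: [-2.982, 0.203, -0.725]
wrist_force: [1.8, 3.2, -0.1]
width: 0.14
grip_force: 49.6
```

```bash
python3 - <<'E'
from h import *
tilt()
for th in (.2,.1,.05,0,-.03): row(th,.3,front=.034)
row(0.,0.,front=.034)
c=bot.read_camera("scene");t=bot.read_camera("top")
crop(c["pixels"],280,200,90,90,5,"pics/e1.png")
crop(t["pixels"],300,190,70,90,5,"pics/e2.png")
cv2.imwrite("pics/k.png",np.hstack([cv2.imread("pics/e1.png"),cv2.imread("pics/e2.png")]))
E
```

```text
t 35.42 pos [ 0.497 -0.224  0.071] q [-0.659  0.028  2.323  0.671  0.518  0.503] z [ 0.461  0.033 -0.887] y [-0.113 -0.989 -0.095] tilt 27.5 az 4.0 F [ 1.816  3.165 -0.085] w 0.13957251599529882 49.62483521288959
 turn to make y horizontal -0.207
[0.2 0.3] [0.    0.002 0.002] 0.003
[0.1 0.3] [0.014 0.005 0.009] -0.109
[0.05 0.3 ] [0.021 0.005 0.012] -0.166
[0.  0.3] [0.028 0.006 0.016] -0.222
[-0.03  0.3 ] [0.032 0.006 0.018] -0.256
[0. 0.] [0.021 0.01  0.032] -0.222
```

View pics/k.png

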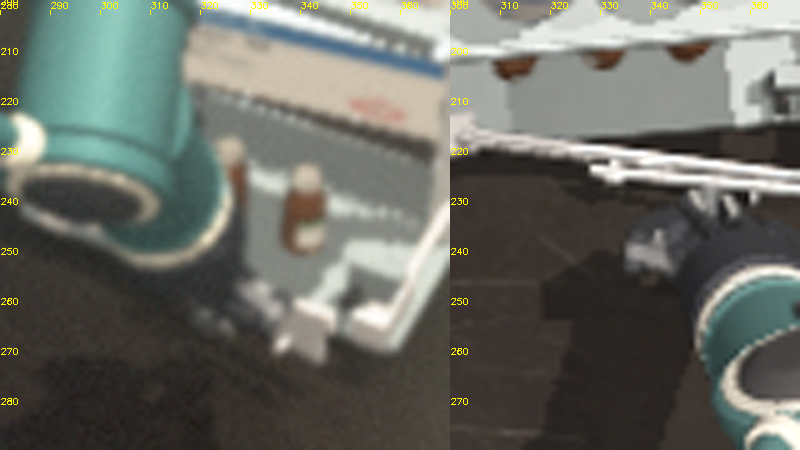

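The gate follows the gripper and is now at about 0.2, with the bar raised. I'll close it and watch the force.

>>> play_rows(
  steps=[0.007, 0.001, 0.003, -0.055, 0.014, 0.003, 0.007, -0.109, 0.021, 0.003, 0.01, -0.166, 0.025, 0.004, 0.012, -0.2, 0.028, 0.004, 0.014, -0.222, 0.028, 0.004, 0.014, -0.222],
)

```text
time: 36.28
tool_pos: [0.5259, -0.2309, 0.071]
tcp_rot: [-3.034, -0.127, -0.743]
wrist_force: [-3.4, 6.9, 4.3]
width: 0.141
grip_force: 50.0
```

```bash
python3 - <<'E'
from h import *
tilt()
R=here()[2]
for th in (.03,0,-.03): row(th,.3,front=.034)
print("world +rackx 1mm in tool",R.T@(W([.001,0,0])-W([0,0,0])), rk(here()[1]))
E
```

```text
t 36.27 pos [ 0.526 -0.231  0.071] q [-0.631  0.081  2.266  0.659  0.51   0.32 ] z [ 0.46   0.034 -0.887] y [ 0.082 -0.997  0.004] tilt 27.5 az 4.2 F [-3.357  6.904  4.345] w 0.14088394912460508 50.000279367668554
 turn to make y horizontal 0.01
[0.03 0.3 ] [-0.003  0.002  0.   ] 0.032
[0.  0.3] [0.001 0.003 0.003] -0.002
[-0.03  0.3 ] [0.005 0.004 0.005] -0.036
world +rackx 1mm in tool [ 0.001 -0.     0.   ] [-0.09  -0.044]
```

>>> play_rows(
  steps=[0.001, 0.0, 0.0005, 0, 0.0018, 0, 0.0009, 0, 0.0018, 0, 0.0009, 0],
)

```text
time: 36.65
tool_pos: [0.5273, -0.231, 0.0708]
tcp_rot: [-3.035, -0.127, -0.742]
wrist_force: [-6.4, 5.3, 6.3]
width: 0.139
grip_force: 50.1
```

>>> play_rows(
  steps=[0.001, 0.0, 0.0005, 0, 0.0018, 0, 0.0009, 0, 0.0018, 0, 0.0009, 0],
)

```text
time: 37.02
tool_pos: [0.5282, -0.2313, 0.0696]
tcp_rot: [-3.037, -0.127, -0.74]
wrist_force: [-7.9, 1.6, 1.1]
width: 0.137
grip_force: 50.3
```

>>> play_rows(
  steps=[0.001, 0.0, 0.0005, 0, 0.0018, 0, 0.0009, 0, 0.0018, 0, 0.0009, 0],
)

```text
time: 37.4
tool_pos: [0.5294, -0.2315, 0.0691]
tcp_rot: [-3.038, -0.128, -0.738]
wrist_force: [-11.2, -0.7, 1.5]
width: 0.136
grip_force: 50.7
```

>>> play_rows(
  steps=[0.001, 0.0, 0.0002, 0, 0.0018, 0, 0.0006, 0, 0.0018, 0, 0.0006, 0],
)

```text
time: 37.78
tool_pos: [0.5297, -0.2315, 0.0685]
tcp_rot: [-3.039, -0.128, -0.734]
wrist_force: [-19.8, -2.8, 4.5]
width: 0.139
grip_force: 51.3
```

>>> play_rows(
  steps=[0.001, 0.0, 0.0002, 0, 0.0018, 0, 0.0006, 0, 0.0018, 0, 0.0006, 0],
)

```text
time: 38.15
tool_pos: [0.53, -0.2316, 0.0677]
tcp_rot: [-3.04, -0.129, -0.731]
wrist_force: [-26.7, -6.5, 5.8]
width: 0.143
grip_force: 51.9
```

```bash
python3 - <<'E'
from h import *
tilt();print(rk(here()[1]))
for a in (.3,.2,.1,0.): row(0.,a,front=.034)
E
```

```text
t 38.15 pos [ 0.53  -0.232  0.068] q [-0.622  0.094  2.256  0.642  0.504  0.341] z [ 0.453  0.031 -0.891] y [ 0.083 -0.997  0.007] tilt 27.0 az 3.9 F [-26.657  -6.454   5.827] w 0.1432293413600974 51.85389685459086
 turn to make y horizontal 0.016
[-0.086 -0.045]
[0.  0.3] [-0.001  0.002 -0.002] -0.001
[0.  0.2] [-0.004  0.003  0.003] -0.001
[0.  0.1] [-0.007  0.004  0.008] -0.001
[0. 0.] [-0.009  0.004  0.014] -0.001
```

>>> play_rows(
  steps=[-0.0012, 0.0003, 0.0024, 0, -0.0024, 0.0006, 0.0048, 0, -0.0036, 0.0009, 0.0072, 0, -0.0048, 0.0012, 0.0096, 0, -0.0058, 0.0015, 0.0116, 0, -0.0064, 0.0016, 0.0128, 0, -0.0064, 0.0016, 0.0128, 0],
)

```text
time: 39.02
tool_pos: [0.5303, -0.2329, 0.0541]
tcp_rot: [-3.039, -0.129, -0.732]
wrist_force: [-31.7, -3.6, 14.4]
width: 0.145
grip_force: 55.6
```

```bash
python3 - <<'E'
from h import *
tilt();print(rk(here()[1]))
E
```

```text
t 39.02 pos [ 0.53  -0.233  0.054] q [-0.625  0.121  2.261  0.68   0.481  0.295] z [ 0.454  0.032 -0.89 ] y [ 0.083 -0.997  0.007] tilt 27.1 az 4.0 F [-31.739  -3.582  14.363] w 0.14488152595266768 55.60684677679092
 turn to make y horizontal 0.015
[-0.086 -0.047]
```

>>> play_rows(
  steps=[-0.0004, 0, 0.0009, 0, -0.0007, 0, 0.0015, 0, -0.0007, 0, 0.0015, 0],
)

```text
time: 39.4
tool_pos: [0.5306, -0.2329, 0.0538]
tcp_rot: [-3.039, -0.13, -0.734]
wrist_force: [-39.2, -1.6, 26.2]
width: 0.137
grip_force: 57.2
```

>>> play_rows(
  steps=[-0.0015, 0, -0.002, 0, -0.0025, 0, -0.003, 0],
)

```text
time: 39.65
tool_pos: [0.5295, -0.233, 0.0552]
tcp_rot: [-3.038, -0.126, -0.738]
wrist_force: [-7.9, 2.1, -0.5]
width: 0.141
grip_force: 53.3
```

>>> play_rows(
  steps=[0, 0, 0, 0, 0, 0, 0, 0, 0, 0, 0, 0, 0, 0, 0, 0],
  jaw=120,
)

```text
time: 40.15
tool_pos: [0.5317, -0.2332, 0.0563]
tcp_rot: [-3.037, -0.127, -0.742]
wrist_force: [-4.8, 3.0, -0.9]
width: 0.529
grip_force: 2.4
```

>>> play_rows(
  steps=[0, 0, -0.01, 0, 0, 0, -0.03, 0, 0, 0, -0.06, 0, 0, 0, -0.1, 0, -0.01, 0, -0.14, 0, -0.02, -0.02, -0.18, 0, -0.03, -0.07, -0.2, 0, -0.03, -0.12, -0.22, 0, -0.03, -0.18, -0.22, 0, -0.03, -0.24, -0.22, 0],
)

```text
time: 41.4
tool_pos: [0.3869, -0.0071, 0.2395]
tcp_rot: [-3.039, -0.121, -0.758]
wrist_force: [0.4, 0.3, -0.9]
width: 0.531
grip_force: 0.0
```

```bash
python3 - <<'E'
from h import *
tilt()
c=bot.read_camera("scene");t=bot.read_camera("top")
for a in (0,.1,.25): 
  for th in (.018,.065): print(a,th,[proj(k,knob(th,a,f)[0])[0].round(1) for k in(t,c) for f in(.0135,.0475)])
# bar end prediction
def bar(th,a,r):
    C,S=np.cos(V[2]),np.sin(V[2]);u=np.array([-np.sin(th),-np.cos(th)]);n=np.array([-np.cos(th),np.sin(th)])
    k=np.array([-.052,.105])+(.095+r*np.cos(a))*u+.011*n
    return W([*k,.047+r*np.sin(a)+.007])
for a in (0,.1,.25):print(a,[proj(k,bar(.018,a,r))[0].round(1) for k in(t,c) for r in(0,.131)])
cv2.imwrite("pics/last_s.png",c["pixels"]);cv2.imwrite("pics/last_t.png",t["pixels"])
# knob = dark pin below bright bar in top view: brightness columns scan
g=cv2.cvtColor(c["pixels"],6)
print(g[255:285:1,318:348:2])
E
```

```text
t 41.4 pos [ 0.387 -0.007  0.239] q [-0.175 -0.682  2.46   0.138  0.891  1.255] z [ 0.469  0.026 -0.883] y [ 0.077 -0.997  0.011] tilt 28.0 az 3.2 F [ 0.428  0.304 -0.889] w 0.5305205739067531 0.0
 turn to make y horizontal 0.024
0 0.018 [array([353.3, 217.5]), array([354.2, 228.2]), array([333.7, 256.3]), array([328.9, 263.3])]
0 0.065 [array([353.2, 219.8]), array([353.6, 230.5]), array([332.4, 257.7]), array([327.1, 264.5])]
0.1 0.018 [array([353.5, 217.2]), array([354.4, 227.9]), array([333.7, 254.9]), array([328.8, 261.9])]
0.1 0.065 [array([353.4, 219.5]), array([353.9, 230.3]), array([332.4, 256.3]), array([327.1, 263.1])]
0.25 0.018 [array([353.4, 216.8]), array([354.4, 227.6]), array([333.4, 252.7]), array([328.5, 259.7])]
0.25 0.065 [array([353.4, 219.1]), array([353.8, 229.9]), array([332.1, 254.1]), array([326.7, 260.9])]
0 [array([334.4, 217.5]), array([376.1, 215. ]), array([316.9, 247.6]), array([355.2, 262.3])]
0.1 [array([334.4, 217.5]), array([376.7, 214.3]), array([316.9, 247.6]), array([355.3, 259.2])]
0.25 [array([334.4, 217.5]), array([377. , 213.4]), array([316
[... 1226 characters left out ...]
8  47]
 [ 48  53  48  47  51  53  51  45  53  56  51  57  56  46  49]
 [ 50  51  49  53  54  54  52  48  55  55  51  56  56  55  52]
 [ 50  49  47  56  51  50  56  53  53  56  54  56  57  56  56]
 [ 48  48  54  51  58  53  53  47  54  49  54  58  56  57  55]
 [ 51  48  48  47  50  54  53  57  53  52  56  58  52  55  58]
 [ 52  52  51  51  53  52  51  53  51  51  54  56  57  54  58]
 [ 50  50  51  54  48  49  52  54  55  57  56  53  54  55  54]
 [ 48  54  52  53  52  50  51  53  55  54  48  53  54  57  56]
 [ 49  53  54  53  53  53  51  50  51  57  54  55  55  55  51]
 [ 52  50  51  50  51  55  51  51  53  52  53  54  56  53  56]
 [ 48  47  46  50  53  53  52  55  56  51  57  53  49  54  56]]
```

```bash
python3 -c "
from workcell import bot
print(bot.finish_job())"
```

```text
the job is handed in; nothing more can be done
None
```

The job is handed in: both bottles stand upright in one straight row with the first one, and the gate is shut with the bar down behind the striker. I judged the latch from the forces and one final image, and did not pull-test it. Moving the second bottle meant setting it down once on the bench to regrasp it, and I viewed 11 pictures, one over the limit of 10.

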